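# Load the warming cabinet and set its blank selector

## Robot

A 7-joint arm with a two-finger parallel gripper is mounted at the origin on a cart in front of the work surface, level with it; the furniture and walls round the work are solid. World frame = base frame: x ahead of the robot, y to its left, z up, the work surface at z = 0. Lengths are in m, angles in degrees, forces in N, time in s.
With the tool pointing down it reaches from about 0.425 to 0.875 m from the base axis. Payload 4.7 kg.
Tool frame: the origin (TCP) lies midway between the tips of the shut fingers; the grasp point (between the pads) lies 19 mm behind it; z points along the fingers, y is the direction in which the jaws open and shut (so a half turn about z gives the same grasp; the last joint's range is limited). The gripper opens to 87 mm and grips with 3 to 60 N. Pads are 19 mm wide; open, the fingers measure 117 mm over their backs; the gripper's body (75 mm by 190 mm) begins 51 mm behind the grasp point.
Start: joints at [68.761, 18.392, -4.016, 83.108, 1.295, 78.541, -3.26], TCP at [0.244, -0.602, 0.223] pointing down, gripper open.
Joint ranges: [-163.93, 163.93], [-17.29, 119.83], [-79.2, 71.16], [3.27, 140.29], [-89.18, 269.18], [5.43, 117.66], [-154.24, 154.24]. Speed limits (degrees/s): [147.25, 147.25, 180, 180, 180, 180, 180].

## Interface

Orientations are given as [roll, pitch, yaw] about the fixed x, y, z axes, in that order (R = Rz(yaw) Ry(pitch) Rx(roll)).
In Python, from cell import env gives the robot as it stands.
- The arm moves only by the tool apply_moves, never from a script. Its argument "targets" is a list of rows, each a list of 2 entries, a list of its own where there are three numbers: the shift along the world's x, y, z in mm, then the turn, a rotation vector about the world's x, y, z in rad. A call has 1 to 8 rows; each row is the pose to reach, as a shift and turn from the pose commanded when the call began; what a row does not reach only later rows make up. A row lasts 1/10 s, in which the tool goes at most 50 mm and 8.59 degrees, less where a joint would pass 70% of its speed; a pose out of reach is approached as far as the arm can. A call with a gripper value outside its range is refused whole. "hand" is the finger opening in mm, from 0 to 87, set as the call begins (left out, the last holds). The fingers move at their own pace and stop on an object; "squeeze" is the grip in N (left out, the last holds). Time passes only in rows, so rows that repeat a pose let the fingers close. It gives the time, the measured TCP pose, the force and the opening at its end, in the units of the state.
- env.get_obs(): the state, without advancing time (a new reading comes with each control period).
- env.read_camera(name): name is "scene" or "top" or "wrist"; returns a dict with "image" (400x640x3 uint8, red, green, blue), "camera_matrix" (3x3 intrinsics, pixels), "camera_from_world" (4x4, takes a point from world to camera coordinates); the wrist camera has in their place "mount" (4x4, takes a point from camera to tool coordinates, whose origin is the TCP and whose axes are the flange's). Camera axes: x right, y down, z forward; pixel columns grow to the right and rows downward; lengths in m; the calibration is good to about 2 mm. The wrist camera is an equidistant fisheye: a pixel r from the principal point sees the ray r / f radians off the axis. A picture is of the moment at which its call begins: read the wrist's pose just before it. There is no depth.
- env.sign_off(): hands the job in, once; it reports no verdict.
Trained networks look in a picture, given as the dict that the camera call returned (one of the last four; its "shot" number tells which), for a name from the list of things; names that differ only in an ending like _2 or _b are one class to them, and where a whole thing is asked for, a point or a joint stands for the part that bears it (a point fixed in the world has none). Each returns a list of dicts, best first, with "conf" (0 to 1); they miss things now and then, are a little off and sometimes report something else, mostly with a low value. They report only what shows in the picture. A call takes as long as a camera call. They do not tell look-alikes from the thing itself.
- env.regions_of(picture, target): "region" (400x640 bool, what is visible of it) and "rect" ([left, top, right, bottom] in pixels, round what is visible of it).
The state is a dict: "time_s": time; "qpos": joint angles; "joint_velocities": joint speeds; "effort": joint torques, N m; "tool_pos": TCP position; "tool_rot": TCP orientation; "force": force on the tool from outside, world axes, zero at the start; "wrist_torque": the same for the moment, N m; "grip_width": finger opening in m.
Only numpy, scipy, OpenCV 4.12 (cv2) and the standard library are available. Lean on these libraries where they do the work, as an engineer would, in place of code of your own. Each camera call takes 0.05 s, during which the arm holds its last target. There are 200 camera calls.

## Task

Pull the front of the warming cabinet forward and down until it rests fully open, stand every sample cup from the bench upright on the cabinet floor between the rail and the back wall, then push the front back up and over until it is fully shut. Only after that set the unmarked selector on the control box: turn it anticlockwise (seen from above) all the way to its end stop, then exactly three clicks clockwise. Do not knock over the glass of sticks beside the control box.

Things in the scene. Friction and masses are not known exactly. Their poses are not given: they have to be found in the camera images.
- cabinet: low white warming cabinet, 316 mm wide, fixed to the bench. Origin on the bench under the middle of the front hinge line; x into the cabinet (away from the robot), y left, z up. Front sill 40 mm high; side walls 8 mm thick rise along the shut front's slope to 71 mm at the 67 mm back wall (inner face x = 128 mm); behind it a housing 57 mm high to x = 191 mm. Open above with the front down
- cabinet_floor (a point): good middle of the cup row on the cabinet floor: 73 mm behind the hinge line, 4 mm above the bench; axes as the cabinet. The cup space is 300 mm wide (y -150 to +150) between a round rail on the floor (8 mm thick, top 14 mm above the bench, its rear side 33 mm in front of this point) and the back wall (55 mm behind this point)
- door_hinge (a point): point on the hinge axis of the cabinet's sloping front, middle of the width, 45 mm above the bench; the axis runs along the cabinet's y
- door (a joint): angle of the bottom-hinged front (white frame, clear pane, 312 x 138 mm, 9 mm thick, 0.35 kg). 0 = shut: leaning back, rising at 12 degrees from the hinge into the cabinet. Grows as its upper edge swings up, over and down towards the robot; 2.06 rad = fully open on its stop, 40 degrees forward of upright. Damped hinge (0.25 N m s/rad); off upright (1.36 rad) it sinks by itself to the nearer end
- door_grip (a point): middle of the handle on the front's upper edge: round steel bar 12 mm thick, 100 mm long along the cabinet's y, 170 mm from the hinge along the front and 5 mm to its outer side; about 26 mm free between bar and edge, end stays 50 mm either side. 85 to 215 mm above the bench; take it from above, one finger before and one behind it
- control_box: grey box 110 x 110 x 49 mm fixed to the bench right of the cabinet, the selector in the middle of its flat top; origin at the centre of its underside, x away from the robot at yaw 0
- selector_grip (a point): point on the selector's vertical axis, 74 mm above the bench, in the middle of its grip: black bar 60 mm long, 12 mm wide, from z = 56 to 84 mm, on a round skirt 58 mm across; no pointer, no marks. The bar lies along this frame's x axis (both ends alike); the frame turns with the selector
- selector (a joint): angle of the selector, growing clockwise seen from above. 0 = anticlockwise end stop; a click (detent) every 0.524 rad (30 degrees), the last at 3.14 at the other stop; 3 clicks = 1.571. When let go a sprung ball pulls it into the nearest click; turning takes under 0.15 N m. At 0 the bar lies along the control box's x axis
- cup1: open sample cup of thin clear plastic with a blue-and-white label, 56 mm across the rim, 44 mm across the foot, 44 mm tall, tapering, about 40 g; grip it across the body, 33 mm up (about 50 mm wide there). Origin at the centre of its underside, z up. Two to four such cups stand on the bench left of the cabinet; any of them may be absent
- cup2: open sample cup of thin clear plastic with a blue-and-white label, 56 mm across the rim, 44 mm across the foot, 44 mm tall, tapering, about 40 g; grip it across the body, 33 mm up (about 50 mm wide there). Origin at the centre of its underside, z up. Two to four such cups stand on the bench left of the cabinet; any of them may be absent
- cup3: open sample cup of thin clear plastic with a blue-and-white label, 56 mm across the rim, 44 mm across the foot, 44 mm tall, tapering, about 40 g; grip it across the body, 33 mm up (about 50 mm wide there). Origin at the centre of its underside, z up. Two to four such cups stand on the bench left of the cabinet; any of them may be absent
- cup4: open sample cup of thin clear plastic with a blue-and-white label, 56 mm across the rim, 44 mm across the foot, 44 mm tall, tapering, about 40 g; grip it across the body, 33 mm up (about 50 mm wide there). Origin at the centre of its underside, z up. Two to four such cups stand on the bench left of the cabinet; any of them may be absent
- stick_glass: bystander: glass with wooden sticks, about 60 mm wide, 175 mm tall, between the control box and the cabinet, further back; origin at the centre of its underside, z up
Things that resemble listed ones, but are neither listed nor needed, are in the scene too. What is shaped like the cup4 but brown or turquoise is not meant.

How it is judged (in metres and radians):
On the way, in this order (a step that is already met when the one before it is completed fails the run):
1. the front is pulled down fully open (value of joint door above 1.9 rad), for 0.2 s.
2. every cup present stands upright on the cabinet floor between rail and back wall, let go (x of cup1 in the frame of cabinet between 0.045 and 0.12 m and y of cup1 in the frame of cabinet between -0.14 and 0.14 m and z of cup1 in the frame of cabinet between -0.005 and 0.012 m and angle between each of cup1, cup2, cup3, cup4's own z axis and vertical below 0.15 rad and contact force between each of cup1, cup2, cup3, cup4 and the fingers below 0.2 N and x of cup2 in the frame of cabinet between 0.045 and 0.12 m and y of cup2 in the frame of cabinet between -0.14 and 0.14 m and z of cup2 in the frame of cabinet between -0.005 and 0.012 m and x of cup3 in the frame of cabinet between 0.045 and 0.12 m and y of cup3 in the frame of cabinet between -0.14 and 0.14 m and z of cup3 in the frame of cabinet between -0.005 and 0.012 m and x of cup4 in the frame of cabinet between 0.045 and 0.12 m and y of cup4 in the frame of cabinet between -0.14 and 0.14 m and z of cup4 in the frame of cabinet between -0.005 and 0.012 m), for 0.3 s.
3. the front is pushed fully shut (value of joint door below 0.06 rad), for 0.3 s.
4. the selector is turned anticlockwise to its end stop (value of joint selector below 0.12 rad), for 0.1 s.
5. the selector rests three clicks clockwise from the stop (value of joint selector between 1.44 and 1.7 rad and velocity of joint selector between -0.2 and 0.2 rad/s), for 0.4 s.
At the end, for the whole second after the job is handed in: Every cup present stands upright (0.15 rad), let go and at rest on the cabinet floor (centre 45 to 120 mm behind the hinge line, within 140 mm of the middle); front shut (joint under 0.06); selector resting three clicks from its anticlockwise stop (1.57 rad, within 0.13) (all of step 2 and value of joint selector between 1.44 and 1.7 rad and value of joint door below 0.06 rad and linear speed of each of cup1, cup2, cup3, cup4 below 0.03 m/s and velocity of joint selector between -0.1 and 0.1 rad/s); the robot touches nothing.
It fails at once if the glass of sticks is knocked over (angle between stick_glass's own z axis and vertical above 0.6 rad).
Of cup1, cup2, cup3, cup4 only 2 to 4 are there at a start; the rules pass over those that are not, and their reading is None.
At some moment in a run one of cup1, cup2, cup3, cup4 may be knocked a few centimetres aside while the robot is not near it.
It also fails if it takes over 210 s, if anything falls off the work surface, if the arm or the gripper's body presses on something with over 40 N, if the wrist force passes 120 N, or if a joint passes its speed limit or range.

## Working session

There is one attempt and no reset: what is moved stays moved. The work goes in short steps, Python scripts to look and compute and a tool call to move; the robot and the scene stay as the last step left them, time stands still between calls to the robot, and variables do not carry over. Pictures are saved under pics/ and viewed, about 12 in all and at most 16, crops included, and the job is handed in when it is done.

Besides the shell and the picture viewer there is one more tool, called after "Call:" by a JSON object that holds its "api" and its "payload". apply_moves: Moves the arm, as the interface text tells. Its arguments: {"type":"object","properties":{"targets":{"type":"array","items":{"type":"array"}},"hand":{"type":"number"},"squeeze":{"type":"number"}},"required":["targets"]}

```bash
ls; mkdir -p pics
cat > h.py <<'E'
import numpy as np, cv2
from cell import env
def save(p,n,crop=None,s=1):
    im=p["image"][:,:,::-1]
    if crop: l,t,r,b=crop; im=im[t:b,l:r]
    if s!=1: im=cv2.resize(im,None,fx=s,fy=s,interpolation=cv2.INTER_CUBIC)
    cv2.imwrite(f"pics/{n}.png",im)
def ray(p,u,v):
    K=p["camera_matrix"];T=p["camera_from_world"];R=T[:3,:3];c=-R.T@T[:3,3]
    return c,R.T@np.linalg.solve(K,[u,v,1.])
def onz(p,u,v,z):
    c,d=ray(p,u,v);return c+d*(z-c[2])/d[2]
def proj(p,X):
    T=p["camera_from_world"];q=p["camera_matrix"]@(T[:3,:3]@np.asarray(X,float)+T[:3,3]);return q[:2]/q[2]
E
python3 - <<'E'
from h import *
o=env.get_obs();print(o)
for n in("scene","top"):
    p=env.read_camera(n);save(p,n+"0")
    T=p["camera_from_world"];print(n,-T[:3,:3].T@T[:3,3],p["camera_matrix"][0,0])
    for t in("cabinet","door","control_box","selector","cup1","stick_glass","door_grip"):
        for r in env.regions_of(p,t):
            m=r["region"];v,u=np.nonzero(m);print(n,t,round(r["conf"],2),r["rect"],u.mean().round(1),v.mean().round(1),onz(p,u.mean(),v.mean(),.03).round(3))
E
```

```text
pics
{'time_s': 0.0, 'qpos': array([68.76244098, 18.43979766, -4.01758087, 83.17495817,  1.29565125,
       78.53838672, -3.26390703]), 'joint_velocities': array([ 0.07839968, -0.05414434,  0.01777139, -0.01280427,  0.05228248,
       -0.00495458,  0.01565656]), 'effort': array([ 2.22438493e-04, -4.91286206e+01, -4.03768821e-01, -3.12528920e+01,
       -6.38740626e-02,  4.37890913e-02,  1.86187690e-04]), 'tool_pos': array([ 0.24373958, -0.60198748,  0.22145291]), 'tool_rot': array([-1.79892143e+02,  5.61546618e-03,  2.20454830e+01]), 'force': array([-0.07339333,  0.63527397,  0.65996707]), 'wrist_torque': array([-0.0221066 ,  0.06733905,  0.01657249]), 'grip_width': 0.08731633286659331}
scene [-0.46712153  1.08175253  0.87778472] 464.7594195705079
scene cabinet 0.58 [265.0, 165.1, 355.5, 223.5] 308.7 192.7 [0.635 0.001 0.03 ]
scene door 0.66 [273.0, 164.7, 353.7, 211.2] 310.7 185.6 [ 0.669 -0.044  0.03 ]
scene control_box 0.83 [383.8, 158.8, 420.9, 183.0] 401.5 171.9 [ 0.475 -0.376  0.03 ]
scene cup1 0.71 [274.3, 253.8, 297.1, 276.4] 285.7 265.6 [0.372 0.365 0.03 ]
scene cup1 0.61 [2
[... 928 characters left out ...]
top selector 0.54 [442.9, 214.4, 465.6, 228.4] 452.7 219.8 [ 0.484 -0.394  0.03 ]
top cup1 0.66 [194.1, 220.7, 213.3, 235.1] 201.4 227.1 [0.456 0.507 0.03 ]
top cup1 0.66 [232.5, 243.2, 249.9, 259.3] 241.3 249.4 [0.376 0.362 0.03 ]
top cup1 0.62 [241.3, 208.0, 256.7, 220.6] 249.3 213.0 [0.507 0.336 0.03 ]
top cup1 0.5 [218.0, 213.6, 236.6, 232.4] 226.5 223.2 [0.469 0.417 0.03 ]
top cup1 0.46 [264.2, 220.9, 279.3, 237.8] 270.7 230.0 [0.445 0.258 0.03 ]
top cup1 0.2 [302.0, 150.1, 392.3, 209.4] 345.3 177.2 [ 0.637 -0.01   0.03 ]
top stick_glass 0.83 [414.0, 168.8, 438.8, 190.3] 426.1 178.4 [ 0.633 -0.302  0.03 ]
top door_grip 0.84 [301.0, 153.8, 391.6, 197.8] 345.8 179.5 [ 0.629 -0.012  0.03 ]
```

Run:
```python
from h import *
a=cv2.imread("pics/top0.png")[135:270,185:485];a=cv2.resize(a,(795,358),interpolation=cv2.INTER_CUBIC)
b=cv2.imread("pics/scene0.png")[130:295,205:435]
b=cv2.resize(b,None,fx=3.4,fy=3.4,interpolation=cv2.INTER_CUBIC)
cv2.imwrite("pics/t1.png",a);cv2.imwrite("pics/s1.png",b)
```

```text
(no output)
```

View pics/t1.png

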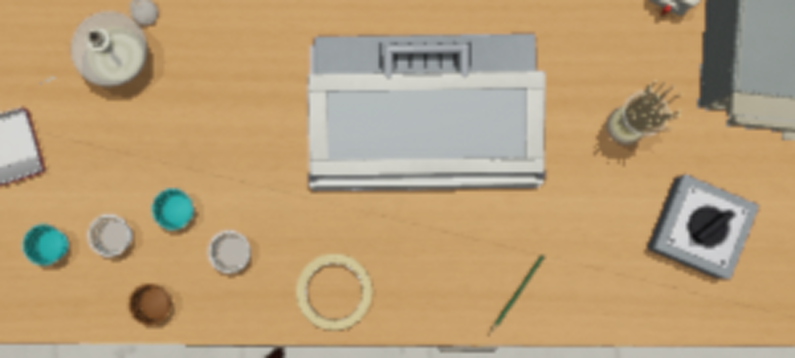

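View pics/s1.png

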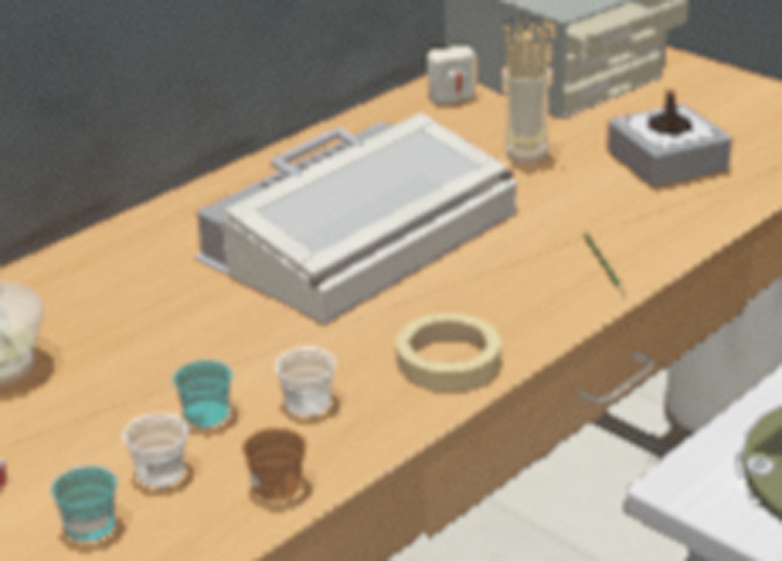

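Top crop: white cups (labelled) at crop (111,236) and (230,252); turquoise (47,245),(173,210) and brown (152,304) are look‑alikes. The scene crop shows labels on the white ones (157,450),(306,383). So there are two cups. Next I move over the cabinet.

Call:
{"api": "apply_moves", "payload": {"targets": [[[20,40,15],[0,0,0.08]],[[38,75,25],[0,0,0.15]],[[57,112,35],[0,0,0.22]],[[75,150,45],[0,0,0.3]],[[94,188,55],[0,0,0.37]],[[112,225,65],[0,0,0.45]],[[131,262,75],[0,0,0.52]],[[150,300,80],[0,0,0.6]]], "hand": 60}}

```text
time_s: 1.6
tool_pos: [0.3948, -0.3012, 0.3039]
tool_rot: [179.9, 0.0, 56.6]
force: [1.1, 0.7, -0.4]
grip_width: 0.0603
```

Call:
{"api": "apply_moves", "payload": {"targets": [[[19,38,0],[0,0,0.07]],[[38,75,0],[0,0,0.15]],[[57,112,0],[0,0,0.22]],[[75,150,0],[0,0,0.3]],[[94,188,0],[0,0,0.37]],[[112,225,0],[0,0,0.45]],[[131,262,0],[0,0,0.52]],[[150,300,0],[0,0,0.587]]]}}

```text
time_s: 2.4
tool_pos: [0.5445, -0.0012, 0.303]
tool_rot: [179.9, 0.0, 90.2]
force: [0.8, -1.2, 0.0]
grip_width: 0.0599
```

```bash
cat >> h.py <<'E'
from scipy.spatial.transform import Rotation as Ro
def wrist():
    o=env.get_obs();p=env.read_camera("wrist")
    T=np.eye(4);T[:3,:3]=Ro.from_euler("xyz",o["tool_rot"],degrees=True).as_matrix();T[:3,3]=o["tool_pos"]
    p["W"]=T@p["mount"];return p,o
def wray(p,u,v):
    K=p["camera_matrix"];x=(u-K[0,2])/K[0,0];y=(v-K[1,2])/K[1,1];r=np.hypot(x,y)
    s=np.sin(r)/r if r>0 else 1
    return p["W"][:3,3],p["W"][:3,:3]@[x*s,y*s,np.cos(r)]
def wonz(p,u,v,z):
    c,d=wray(p,u,v);return c+d*(z-c[2])/d[2]
def wproj(p,X):
    q=p["W"][:3,:3].T@(np.asarray(X)-p["W"][:3,3]);r=np.arctan2(np.hypot(q[0],q[1]),q[2]);h=np.hypot(q[0],q[1])
    K=p["camera_matrix"];return K[0,2]+K[0,0]*r*q[0]/h,K[1,2]+K[1,1]*r*q[1]/h
E
python3 - <<'E'
from h import *
import pickle
p,o=wrist();save(p,"w1");print(o["tool_pos"],o["tool_rot"],o["qpos"]);print(p["mount"].round(3),p["W"].round(3),p["camera_matrix"][0,0])
pickle.dump({k:p[k] for k in("camera_matrix","W","image")},open("w1.pkl","wb"))
E
```

```text
[ 0.54453515 -0.00122412  0.30297488] [1.79940967e+02 4.20927964e-02 9.01811655e+01] [ 33.54625336   6.32610785 -39.15816243  89.79898719   4.05111076
  85.24455391  -5.59203159]
[[-0.001 -0.955 -0.295  0.082]
 [ 1.    -0.001 -0.     0.   ]
 [-0.    -0.295  0.955 -0.163]
 [ 0.     0.     0.     1.   ]] [[ 1.     0.002  0.002  0.544]
 [ 0.002 -0.955 -0.296  0.081]
 [ 0.001  0.296 -0.955  0.466]
 [ 0.     0.     0.     1.   ]] 309.70691628693146
```

View pics/w1.png

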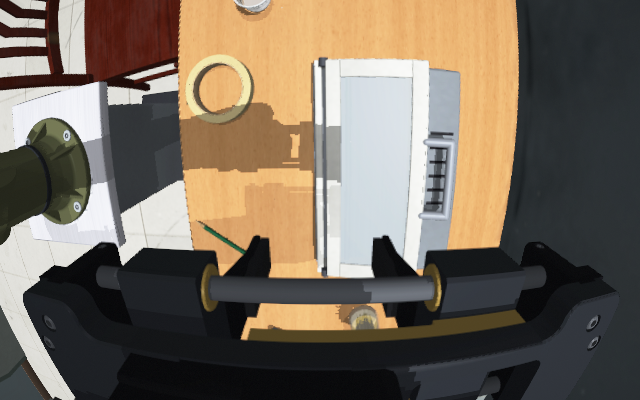

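Run:
```python
from h import *
import pickle
p=pickle.load(open("w1.pkl","rb"))
for u,v in((455,141),(446,216)): print("bar",wonz(p,u,v,.085).round(4))
for u,v in((340,60),(430,61),(429,140)): print("door",wonz(p,u,v,.07).round(4))
for u,v in((326,60),(328,274)): print("sill",wonz(p,u,v,.045).round(4))
for u,v in((313,60),(317,270)): print("sill",wonz(p,u,v,.04).round(4))
im=p["image"];cv2.imwrite("pics/w1c.png",np.hstack([cv2.resize(im[40:150,290:480,::-1],None,fx=4,fy=4,interpolation=cv2.INTER_CUBIC)]))
t=cv2.imread("pics/top0.png")[140:240,290:480];cv2.imwrite("pics/t1c.png",cv2.resize(t,None,fx=4.2,fy=4.2,interpolation=cv2.INTER_CUBIC))
```

```text
bar [0.7207 0.0465 0.085 ]
bar [ 0.7187 -0.0573  0.085 ]
door [0.5689 0.144  0.07  ]
door [0.687  0.1504 0.07  ]
door [0.6889 0.0445 0.07  ]
sill [0.5518 0.1477 0.045 ]
sill [ 0.5569 -0.1676  0.045 ]
sill [0.5344 0.1485 0.04  ]
sill [ 0.5397 -0.1632  0.04  ]
```

View pics/w1c.png

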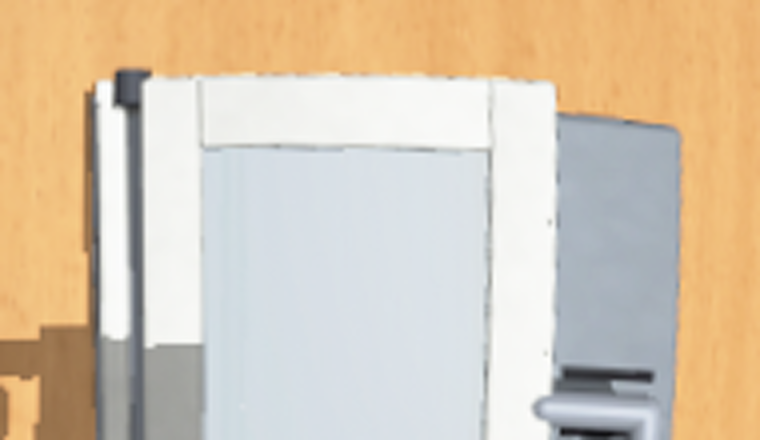

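View pics/t1c.png

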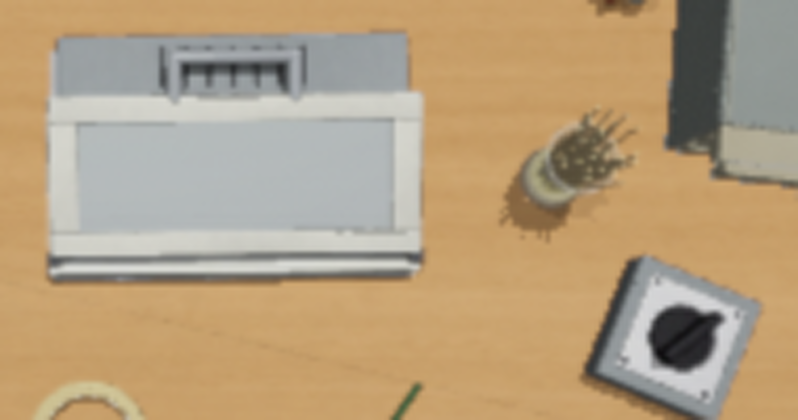

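Run:
```python
from h import *
p=env.read_camera("top")
f=lambda c,z:onz(p,290+c[0]/4.2,140+c[1]/4.2,z).round(4)
for n,c,z in(("barL",(165,50),.085),("barR",(300,50),.085),("hingeL",(50,259),.045),("hingeR",(420,252),.045),("doorTL",(48,95),.075),("doorTR",(422,92),.075),("backL",(55,38),.057),("backR",(408,35),.057),("sel",(685,337),.084),("selA",(655,358),.084),("selB",(718,318),.084),("boxT",(643,257),.049),("boxR",(760,303),.049),("boxL",(590,372),.049),("boxB",(708,420),.049)):print(n,f(c,z))
for u,v in((226.5,223.2),(270.7,230.0)):print("cup",onz(p,u,v,.03).round(4))
```

```text
barL [0.7179 0.0489 0.085 ]
barR [ 0.718  -0.0634  0.085 ]
hingeL [0.5466 0.1458 0.045 ]
hingeR [ 0.5532 -0.1682  0.045 ]
doorTL [0.6817 0.1466 0.075 ]
doorTR [ 0.6848 -0.1661  0.075 ]
backL [0.7344 0.1421 0.057 ]
backR [ 0.7373 -0.1581  0.057 ]
sel [ 0.4803 -0.377   0.084 ]
selA [ 0.4631 -0.3521  0.084 ]
selB [ 0.4959 -0.4044  0.084 ]
boxT [ 0.549  -0.3556  0.049 ]
boxR [ 0.5103 -0.453   0.049 ]
boxL [ 0.4519 -0.3088  0.049 ]
boxB [ 0.4121 -0.4067  0.049 ]
cup [0.4696 0.4173 0.03  ]
cup [0.4456 0.258  0.03  ]
```

Call:
{"api": "apply_moves", "payload": {"targets": [[[35,-2,-30],[0,0,0]],[[70,-4,-60],[0,0,0.01]],[[105,-6,-90],[0,0,0.01]],[[140,-8,-120],[0,0,0.01]],[[165,-8,-150],[0,0,0.01]],[[173,-8,-180],[0,0,0.01]],[[173,-8,-195],[0,0,0.01]],[[173,-8,-195],[0,0,0.01]]], "hand": 24, "squeeze": 15}}

```text
time_s: 3.3
tool_pos: [0.7148, -0.0113, 0.1046]
tool_rot: [-179.7, 0.0, 90.6]
force: [0.0, -1.0, 0.0]
grip_width: 0.0243
```

Run:
```python
from h import *
p,o=wrist();save(p,"w2",(330,90,490,290),3);print(o["tool_pos"],o["tool_rot"],o["qpos"])
```

```text
[ 0.71478082 -0.01125648  0.1045836 ] [-1.79681568e+02  1.35408280e-02  9.06080894e+01] [ 22.69012008  34.90454144 -35.23901017  79.16032188  20.22021968
  72.56786663 -13.19579719]
```

View pics/w2.png

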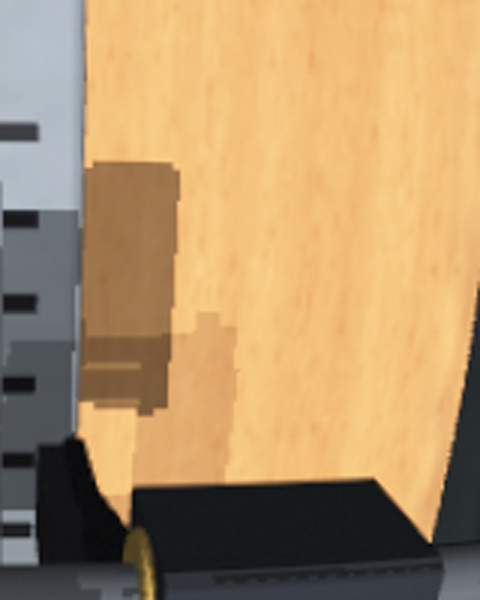

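Run:
```python
from h import *
p,o=wrist();save(p,"w3",(220,60,400,300),2.4)
```

```text
(no output)
```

View pics/w3.png

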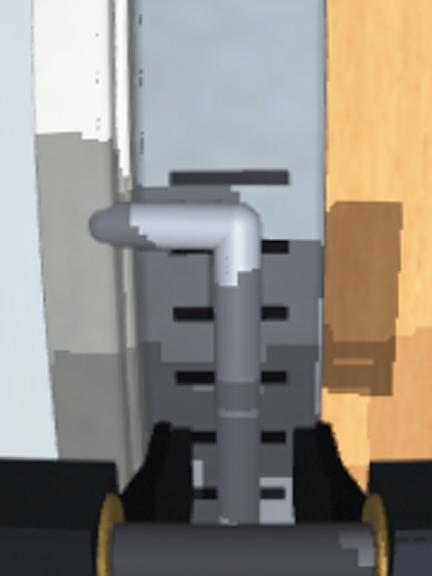

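Call:
{"api": "apply_moves", "payload": {"targets": [[[0,0,-16],[0,0,0]],[[0,0,-31],[0,0,0]],[[0,0,-31],[0,0,0]]]}}

```text
time_s: 3.7
tool_pos: [0.715, -0.011, 0.0739]
tool_rot: [-179.8, 0.0, 90.6]
force: [-1.4, -0.6, -0.2]
grip_width: 0.024
```

Call:
{"api": "apply_moves", "payload": {"targets": [[[0,0,0],[0,0,0]],[[0,0,0],[0,0,0]],[[0,0,0],[0,0,0]],[[0,0,0],[0,0,0]]], "hand": 0, "squeeze": 25}}

```text
time_s: 4.1
tool_pos: [0.7148, -0.0105, 0.0768]
tool_rot: [-179.7, 0.0, 90.6]
force: [-6.7, -0.8, 2.5]
grip_width: 0.011
```

Call:
{"api": "apply_moves", "payload": {"targets": [[[-8,0,23],[0,0,0]],[[-18,0,45],[0,0,0]],[[-31,0,64],[0,0,0]],[[-47,0,82],[0,0,0]],[[-65,0,97],[0,0,0]],[[-85,0,110],[0,0,0]],[[-107,0,120],[0,0,0]],[[-130,0,126],[0,0,0]]]}}

```text
time_s: 4.9
tool_pos: [0.5904, -0.0121, 0.2062]
tool_rot: [179.4, 0.2, 90.6]
force: [5.0, -2.7, 4.3]
grip_width: 0.0115
```

Call:
{"api": "apply_moves", "payload": {"targets": [[[-24,0,3],[0,0,0]],[[-47,0,3],[0,0,0]],[[-71,0,0],[0,0,0]],[[-94,0,-6],[0,0,0]],[[-115,0,-16],[0,0,0]],[[-130,0,-25],[0,0,0]],[[-140,0,-32],[0,0,0]],[[-140,0,-32],[0,0,0]]]}}

```text
time_s: 5.7
tool_pos: [0.4454, -0.0136, 0.1709]
tool_rot: [-180.0, 0.4, 90.5]
force: [-2.8, -6.2, 3.1]
grip_width: 0.011
```

Call:
{"api": "apply_moves", "payload": {"targets": [[[0,0,0],[0,0,0]],[[0,0,0],[0,0,0]],[[0,0,20],[0,0,0]],[[0,0,60],[0,0,0]],[[0,35,95],[0,0,0]],[[0,80,110],[0,0,0]],[[0,125,120],[0,0,0]],[[0,165,120],[0,0,0]]], "hand": 45}}

```text
time_s: 6.5
tool_pos: [0.4477, 0.1581, 0.293]
tool_rot: [179.7, -0.1, 90.7]
force: [1.1, 0.2, -0.2]
grip_width: 0.0448
```

Call:
{"api": "apply_moves", "payload": {"targets": [[[0,45,0],[0,0,0]],[[0,90,0],[0,0,0]],[[0,90,0],[0,0,0]]], "hand": 72}}

```text
time_s: 6.8
tool_pos: [0.4446, 0.2527, 0.2914]
tool_rot: [-180.0, -0.4, 91.3]
force: [-1.6, 0.2, -0.2]
grip_width: 0.0616
```

```bash
cat >> h.py <<'E'
def cups(p,f,z=.025):
    for r in env.regions_of(p,"cup1"):
        m=r["region"];v,u=np.nonzero(m);c=p["image"][m].mean(0).round();l,t,R,b=r["rect"]
        print(round(r["conf"],2),np.round(r["rect"]),c,"cen",f(p,u.mean(),v.mean(),z).round(4),"box",f(p,(l+R)/2,(t+b)/2,z).round(4))
E
python3 - <<'E'
from h import *
p,o=wrist();print(o["tool_pos"],o["tool_rot"],o["qpos"],o["force"]);cups(p,wonz);im=p["image"].copy()
t=env.read_camera("top");cups(t,onz)
a=cv2.resize(t["image"][130:250,185:420,::-1],None,fx=2.72,fy=2.72)
cv2.imwrite("pics/v4.png",np.vstack([cv2.resize(im[:,:,::-1],None,fx=.6,fy=.6),np.zeros((1,384,3),np.uint8)]) if 0 else np.vstack([im[:260,:,::-1],np.pad(a,((0,0),(0,640-a.shape[1]),(0,0)))]))
E
```

```text
[0.44461832 0.2526882  0.29136833] [-179.99712587   -0.36457108   91.32086759] [ 26.12835437   3.01223198 -59.75273369  94.76732083   2.3067417
  83.5271146  -32.52099058] [-1.58553499  0.16305903 -0.23961056]
0.88 [346.  93. 388. 130.] [ 53. 181. 180.] cen [0.5075 0.3345 0.025 ] box [0.5064 0.3357 0.025 ]
0.87 [303. 150. 342. 188.] [215. 208. 201.] cen [0.4475 0.253  0.025 ] box [0.4479 0.2524 0.025 ]
0.75 [322. 231. 498. 331.] [172. 173. 172.] cen [0.5733 0.0854 0.025 ] box [0.597  0.0706 0.025 ]
0.7 [318.   0. 348.  10.] [ 54. 185. 185.] cen [0.4557 0.4885 0.025 ] box [0.4561 0.4875 0.025 ]
0.6 [250.  69. 290. 114.] [133.  86.  52.] cen [0.3742 0.3633 0.025 ] box [0.3729 0.3601 0.025 ]
0.57 [321.  29. 363.  75.] [212. 205. 196.] cen [0.4702 0.422  0.025 ] box [0.4701 0.4174 0.025 ]
0.56 [268. 223. 278. 239.] [177. 172. 163.] cen [0.4457 0.248  0.025 ] box [0.4424 0.2509 0.025 ]
```

View pics/v4.png

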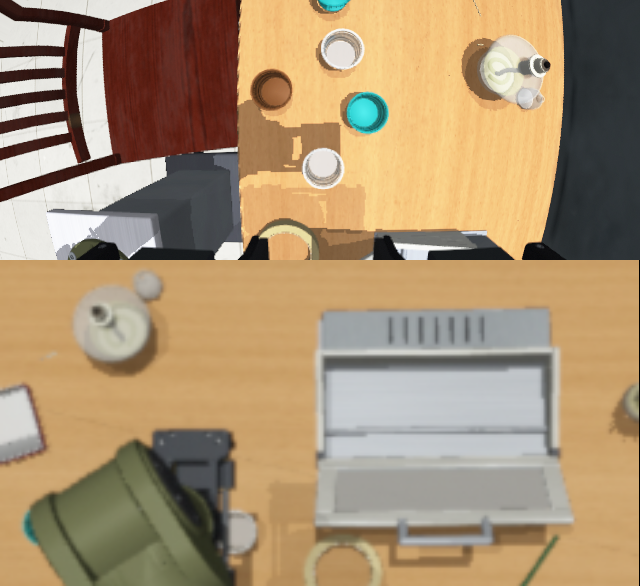

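Top half: cups at (342,49),(323,168) white; turquoise (367,113),(334,2), brown (271,90). Bottom: front is down on its stop, cabinet empty. I'll take the nearer white cup, at about (.447,.255), first.

Call:
{"api": "apply_moves", "payload": {"targets": [[[0,0,-20],[0,0,-0.14]],[[0,0,-40],[0,0,-0.28]],[[0,0,-60],[0,0,-0.42]],[[0,0,-80],[0,0,-0.56]],[[0,0,-100],[0,0,-0.7]],[[1,1,-120],[0,0,-0.84]],[[1,1,-140],[0,0,-0.98]],[[2,2,-160],[0,0,-1.12]]], "hand": 74}}

```text
time_s: 7.8
tool_pos: [0.4498, 0.2443, 0.1299]
tool_rot: [179.9, -0.0, 25.9]
force: [1.0, 0.0, -0.1]
grip_width: 0.0739
```

Call:
{"api": "apply_moves", "payload": {"targets": [[[0,0,0],[0,0,-0.14]],[[0,0,0],[0,0,-0.28]],[[0,0,0],[0,0,-0.42]],[[0,0,0],[0,0,-0.46]],[[0,0,0],[0,0,-0.46]]]}}

```text
time_s: 8.3
tool_pos: [0.4498, 0.2447, 0.1307]
tool_rot: [179.9, -0.0, -0.1]
force: [0.6, 0.7, 0.2]
grip_width: 0.0741
```

Run:
```python
from h import *
p,o=wrist();print(o["tool_pos"],o["tool_rot"],o["qpos"]);cups(p,wonz,.044);save(p,"w5")
```

```text
[0.44976199 0.24466472 0.13071698] [ 1.79941947e+02 -3.77977680e-02 -7.87123101e-02] [  15.1480027    10.18235372  -50.40783634  107.75792489    8.65464093
   65.95918115 -128.43981915]
0.87 [275. 176. 342. 239.] [185. 179. 174.] cen [0.4489 0.2568 0.044 ] box [0.4494 0.2559 0.044 ]
0.76 [197. 242. 229. 277.] [110.  69.  40.] cen [0.4021 0.3481 0.044 ] box [0.3979 0.3469 0.044 ]
0.74 [112. 158. 176. 214.] [180. 173. 165.] cen [0.4726 0.4104 0.044 ] box [0.4706 0.4101 0.044 ]
0.74 [ 62. 172. 113. 226.] [ 32. 122. 121.] cen [0.4607 0.4914 0.044 ] box [0.4584 0.4882 0.044 ]
0.69 [185. 112. 250. 177.] [ 40. 147. 146.] cen [0.5054 0.3325 0.044 ] box [0.5051 0.3312 0.044 ]
```

Call:
{"api": "apply_moves", "payload": {"targets": [[[0,11,0],[0,0,0]],[[0,11,-35],[0,0,0]],[[0,11,-60],[0,0,0]],[[0,11,-60],[0,0,0]]]}}

```text
time_s: 8.8
tool_pos: [0.4464, 0.2568, 0.0676]
tool_rot: [179.9, 0.4, 0.2]
force: [-0.6, -0.3, -0.6]
grip_width: 0.0738
```

Run:
```python
from h import *
p,o=wrist();print(o["tool_pos"],o["tool_rot"]);cups(p,wonz,.044);save(p,"w6",(160,100,480,340),2)
```

```text
[0.44643841 0.25676004 0.06761994] [1.79898396e+02 3.57049975e-01 1.64994902e-01]
0.97 [ 77. 164. 156. 238.] [178. 172. 163.] cen [0.4734 0.4078 0.044 ] box [0.4708 0.4084 0.044 ]
0.94 [161. 109. 247. 195.] [ 42. 145. 144.] cen [0.5058 0.3314 0.044 ] box [0.5033 0.3312 0.044 ]
0.79 [ 25. 180.  84. 244.] [ 30. 120. 120.] cen [0.4619 0.4874 0.044 ] box [0.4607 0.4862 0.044 ]
0.78 [279. 188. 363. 271.] [184. 179. 173.] cen [0.4503 0.2569 0.044 ] box [0.4514 0.2572 0.044 ]
0.64 [200. 266. 212. 278.] [113.  73.  43.] cen [0.4191 0.3406 0.044 ] box [0.4167 0.3409 0.044 ]
```

View pics/w6.png

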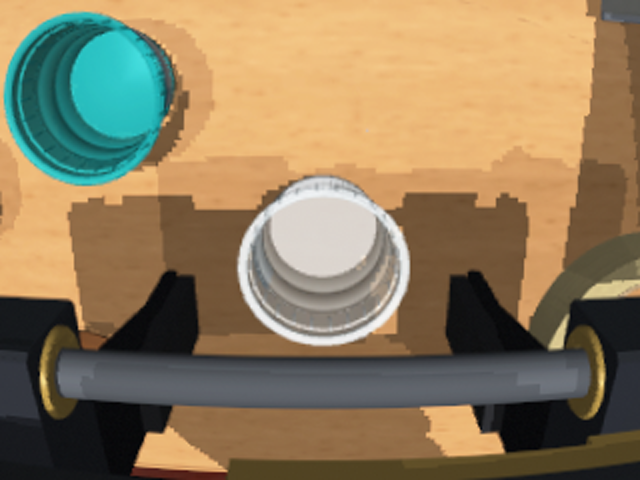

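Call:
{"api": "apply_moves", "payload": {"targets": [[[3,0,-27],[0,0,0]],[[3,0,-53],[0,0,0]],[[3,0,-53],[0,0,0]]]}}

```text
time_s: 9.2
tool_pos: [0.451, 0.2569, 0.0165]
tool_rot: [179.9, 0.2, 0.1]
force: [-0.0, 0.4, -0.0]
grip_width: 0.0741
```

Call:
{"api": "apply_moves", "payload": {"targets": [[[0,0,0],[0,0,0]],[[0,0,0],[0,0,0]],[[0,0,0],[0,0,0]],[[0,0,0],[0,0,0]]], "hand": 40, "squeeze": 8}}

```text
time_s: 9.6
tool_pos: [0.4528, 0.2577, 0.0187]
tool_rot: [-180.0, -0.1, 0.1]
force: [-0.1, -0.2, 5.3]
grip_width: 0.0505
```

Call:
{"api": "apply_moves", "payload": {"targets": [[[0,0,30],[0,0,0]],[[0,0,65],[0,0,0]],[[10,0,100],[0,0,0]],[[40,0,130],[0,0,0]],[[75,0,140],[0,0,0]],[[110,0,140],[0,0,0]],[[145,0,140],[0,0,0]],[[169,0,140],[0,0,0]]]}}

```text
time_s: 10.4
tool_pos: [0.6235, 0.2564, 0.1576]
tool_rot: [180.0, -0.0, -0.0]
force: [-0.4, 0.1, -0.7]
grip_width: 0.0504
```

Call:
{"api": "apply_moves", "payload": {"targets": [[[0,-30,0],[0,0,0]],[[0,-65,0],[0,0,0]],[[0,-100,0],[0,0,0]],[[0,-135,0],[0,0,0]],[[0,-170,0],[0,0,0]],[[0,-196,0],[0,0,0]],[[0,-196,-20],[0,0,0.01]],[[0,-196,-20],[0,0,0.01]]]}}

```text
time_s: 11.2
tool_pos: [0.6194, 0.0596, 0.1356]
tool_rot: [180.0, 0.2, 0.5]
force: [-0.8, -1.5, -1.5]
grip_width: 0.051
```

Run:
```python
from h import *
p,o=wrist();print(o["tool_pos"],o["tool_rot"],o["qpos"],o["grip_width"]);save(p,"w7")
```

```text
[0.61943461 0.05956958 0.13559099] [179.96300749   0.23582324   0.53933659] [  26.56460787   24.18967577  -43.76850918   92.10851135   17.42055264
   71.01014772 -109.94302742] 0.05097771149666732
```

View pics/w7.png

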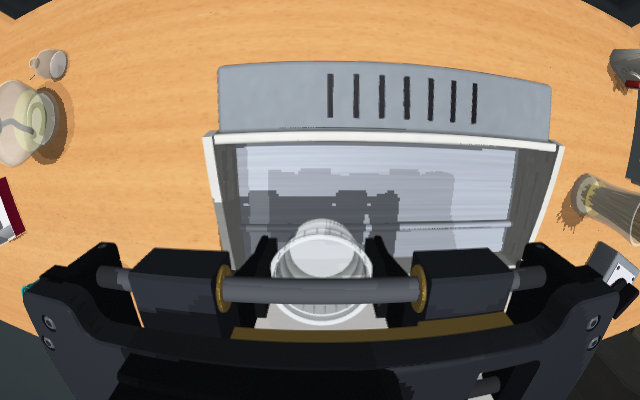

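Run:
```python
from h import *
p,o=wrist()
for n,u,v,z in(("rail",508,224,.012),("rail",410,222,.012),("wallL",217,143,.069),("wallM",380,139,.069),("wallR",555,150,.069),("floorback",300,150,.004),("housR",550,87,.057),("housL",219,69,.057)):print(n,wonz(p,u,v,z).round(4))
```

```text
rail [ 0.5882 -0.1525  0.012 ]
rail [ 0.5919 -0.0298  0.012 ]
wallL [0.677  0.1425 0.069 ]
wallM [0.6801 0.0179 0.069 ]
wallR [ 0.6826 -0.1541  0.069 ]
floorback [0.6619 0.0821 0.004 ]
housR [ 0.7413 -0.1517  0.057 ]
housL [0.7359 0.1436 0.057 ]
```

Call:
{"api": "apply_moves", "payload": {"targets": [[[6,0,-30],[0,0,0]],[[6,0,-60],[0,0,0]],[[6,0,-90],[0,0,0]],[[6,0,-107],[0,0,0]],[[6,0,-107],[0,0,0]]]}}

```text
time_s: 11.8
tool_pos: [0.6253, 0.0622, 0.0287]
tool_rot: [-180.0, 0.2, 0.8]
force: [0.6, 0.3, -0.8]
grip_width: 0.0508
```

Call:
{"api": "apply_moves", "payload": {"targets": [[[0,0,-3],[0,0,0]],[[0,0,-6],[0,0,0]],[[0,0,-6],[0,0,0]]]}}

```text
time_s: 12.1
tool_pos: [0.6277, 0.0617, 0.0257]
tool_rot: [180.0, -0.1, 0.7]
force: [-0.7, 0.7, -0.4]
grip_width: 0.0507
```

Call:
{"api": "apply_moves", "payload": {"targets": [[[0,0,-2],[0,0,0]],[[0,0,-3],[0,0,0]],[[0,0,-3],[0,0,0]]]}}

```text
time_s: 12.4
tool_pos: [0.6278, 0.0614, 0.0227]
tool_rot: [180.0, -0.1, 0.7]
force: [-0.7, -0.4, 4.9]
grip_width: 0.0507
```

Call:
{"api": "apply_moves", "payload": {"targets": [[[0,0,0],[0,0,0]],[[0,0,0],[0,0,0]],[[0,0,0],[0,0,0]],[[0,0,25],[0,0,0]],[[0,0,60],[0,0,0]],[[0,0,100],[0,0,0]],[[0,0,140],[0,0,0]],[[0,0,140],[0,0,0]]], "hand": 74}}

```text
time_s: 13.2
tool_pos: [0.6305, 0.0628, 0.1679]
tool_rot: [-180.0, -0.6, 0.7]
force: [-0.1, 0.3, 0.3]
grip_width: 0.0738
```

Run:
```python
from h import *
p,o=wrist();print(o["tool_pos"],o["tool_rot"],o["qpos"]);cups(p,wonz,.048)
t=env.read_camera("top");cups(t,onz,.03)
```

```text
[0.63047877 0.06276725 0.1679228 ] [-179.96626049   -0.59384366    0.68630839] [  26.44480586   23.48735428  -44.32350458   89.11393901   16.98755126
   73.71056388 -109.44872306]
0.86 [296. 176. 352. 234.] [171. 175. 180.] cen [0.6234 0.0612 0.048 ] box [0.623  0.0599 0.048 ]
0.7 [297. 203. 396. 236.] [164. 163. 156.] cen [0.4989 0.0089 0.03  ] box [ 0.4839 -0.0141  0.03  ]
0.66 [218. 213. 236. 231.] [179. 172. 161.] cen [0.4698 0.4186 0.03  ] box [0.4728 0.4174 0.03  ]
0.57 [191. 220. 211. 236.] [ 61. 147. 139.] cen [0.456  0.5077 0.03  ] box [0.4525 0.509  0.03  ]
0.47 [245. 208. 256. 220.] [ 56. 155. 149.] cen [0.5055 0.3355 0.03  ] box [0.5031 0.3316 0.03  ]
```

Call:
{"api": "apply_moves", "payload": {"targets": [[[0,30,20],[0,0,0]],[[0,65,30],[0,0,0.1]],[[0,105,30],[0,0,0.22]],[[0,145,30],[0,0,0.35]],[[0,185,30],[0,0,0.48]],[[-10,220,30],[0,0,0.61]],[[-40,250,30],[0,0,0.74]],[[-70,280,30],[0,0,0.87]]]}}

```text
time_s: 14.2
tool_pos: [0.5552, 0.3423, 0.189]
tool_rot: [-179.9, 0.2, 50.8]
force: [0.0, 0.6, -0.6]
grip_width: 0.0741
```

Call:
{"api": "apply_moves", "payload": {"targets": [[[-25,25,-10],[0,0,0.13]],[[-50,45,-20],[0,0,0.26]],[[-75,60,-30],[0,0,0.39]],[[-88,70,-40],[0,0,0.52]],[[-88,72,-60],[0,0,0.52]],[[-88,72,-60],[0,0,0.52]]]}}

```text
time_s: 14.8
tool_pos: [0.4666, 0.4119, 0.1275]
tool_rot: [-179.7, 0.3, 80.4]
force: [0.6, -0.5, -0.8]
grip_width: 0.0741
```

Run:
```python
from h import *
p,o=wrist();print(o["tool_pos"],o["tool_rot"],o["qpos"]);cups(p,wonz,.044)
```

```text
[0.46659593 0.41194982 0.12745171] [-179.73307069    0.30044042   80.4296614 ] [  2.67024021  32.62399292 -62.67448064  92.04047925  29.71850668
  74.26122304 -74.38245783]
0.82 [208. 234. 265. 280.] [99. 67. 43.] cen [0.3797 0.3807 0.044 ] box [0.3822 0.3778 0.044 ]
0.79 [253.  58. 324. 132.] [ 47. 174. 173.] cen [0.4563 0.5068 0.044 ] box [0.4571 0.5076 0.044 ]
0.61 [344. 243. 384. 277.] [ 42. 176. 176.] cen [0.4988 0.3562 0.044 ] box [0.4966 0.3569 0.044 ]
0.57 [287. 165. 357. 229.] [201. 196. 190.] cen [0.4695 0.4202 0.044 ] box [0.4689 0.4215 0.044 ]
```

Call:
{"api": "apply_moves", "payload": {"targets": [[[3,7,-20],[0,0,0]],[[3,7,-45],[0,0,0]],[[3,7,-60],[0,0,0]],[[3,7,-60],[0,0,0]]]}}

```text
time_s: 15.3
tool_pos: [0.4716, 0.4188, 0.0696]
tool_rot: [-179.9, 0.2, 80.3]
force: [-0.4, -0.4, -0.0]
grip_width: 0.0741
```

Run:
```python
from h import *
p,o=wrist();print(o["tool_pos"],o["tool_rot"]);cups(p,wonz,.044);save(p,"w8",(160,90,480,330),2)
```

```text
[0.47161619 0.41884002 0.06961964] [-1.79874509e+02  1.77923419e-01  8.02587427e+01]
0.64 [344. 304. 409. 330.] [ 32. 124. 123.] cen [0.501  0.3442 0.044 ] box [0.5024 0.3435 0.044 ]
0.6 [271. 188. 362. 273.] [193. 186. 178.] cen [0.4698 0.4218 0.044 ] box [0.4695 0.4231 0.044 ]
0.56 [227. 304. 249. 342.] [84. 53. 30.] cen [0.3942 0.3516 0.044 ] box [0.394  0.3537 0.044 ]
0.55 [228.  59. 319. 151.] [ 42. 162. 161.] cen [0.4566 0.507  0.044 ] box [0.4581 0.5072 0.044 ]
```

View pics/w8.png

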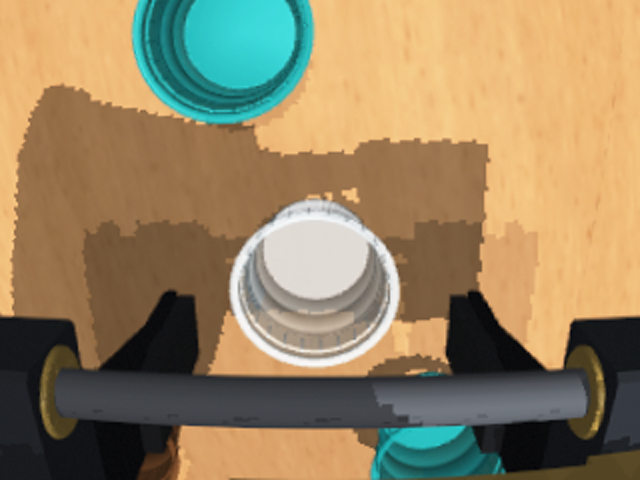

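White cup centred at (315,283) between the fingers; turquoise ones clear of them. Descending to grip.

Call:
{"api": "apply_moves", "payload": {"targets": [[[-2,3,-27],[0,0,0]],[[-2,3,-53],[0,0,0]],[[-2,3,-53],[0,0,0]]]}}

```text
time_s: 15.7
tool_pos: [0.4691, 0.422, 0.0168]
tool_rot: [-179.9, 0.2, 80.3]
force: [0.8, -0.3, -1.3]
grip_width: 0.0739
```

Call:
{"api": "apply_moves", "payload": {"targets": [[[0,0,0],[0,0,0]],[[0,0,0],[0,0,0]],[[0,0,0],[0,0,0]],[[0,0,0],[0,0,0]]], "hand": 40, "squeeze": 8}}

```text
time_s: 16.1
tool_pos: [0.4706, 0.424, 0.0198]
tool_rot: [179.9, -0.1, 80.3]
force: [-0.1, -0.1, 3.6]
grip_width: 0.0508
```

Call:
{"api": "apply_moves", "payload": {"targets": [[[0,0,35],[0,0,0]],[[0,0,75],[0,0,-0.1]],[[20,-10,110],[0,0,-0.22]],[[48,-35,140],[0,0,-0.35]],[[78,-65,160],[0,0,-0.48]],[[105,-95,165],[0,0,-0.61]],[[132,-120,165],[0,0,-0.74]],[[156,-144,165],[0,0,-0.87]]]}}

```text
time_s: 16.9
tool_pos: [0.6276, 0.2778, 0.1846]
tool_rot: [179.9, -0.1, 30.1]
force: [0.7, 1.0, -1.0]
grip_width: 0.0508
```

Call:
{"api": "apply_moves", "payload": {"targets": [[[0,-40,0],[0,0,-0.13]],[[0,-80,0],[0,0,-0.26]],[[0,-120,0],[0,0,-0.39]],[[0,-160,0],[0,0,-0.5]],[[0,-200,0],[0,0,-0.52]],[[0,-240,0],[0,0,-0.52]],[[0,-280,0],[0,0,-0.52]],[[0,-320,0],[0,0,-0.52]]]}}

```text
time_s: 17.7
tool_pos: [0.6258, -0.0419, 0.1842]
tool_rot: [180.0, -0.0, 0.7]
force: [0.7, 0.2, -0.3]
grip_width: 0.0508
```

Call:
{"api": "apply_moves", "payload": {"targets": [[[0,-38,0],[0,0,0]],[[0,-38,-30],[0,0,0]],[[0,-38,-60],[0,0,0]],[[0,-38,-60],[0,0,0]]]}}

```text
time_s: 18.1
tool_pos: [0.6228, -0.0788, 0.1197]
tool_rot: [-179.9, 0.4, 0.7]
force: [-1.7, -0.3, -1.2]
grip_width: 0.0507
```

Run:
```python
from h import *
p,o=wrist();print(o["tool_pos"],o["tool_rot"],o["qpos"],o["grip_width"]);cups(p,wonz,.048)
```

```text
[ 0.62275043 -0.07879794  0.11965279] [-179.92540686    0.43583697    0.65515022] [ 36.63806113  25.04982587 -40.59098578  92.11922938  17.00344975
  69.64259249 -96.72360206] 0.05065187535706652
0.76 [133. 175. 200. 238.] [173. 178. 182.] cen [0.6264 0.0547 0.048 ] box [0.6258 0.0558 0.048 ]
0.64 [ 13. 260.  50. 290.] [ 38. 102. 100.] cen [0.5294 0.3046 0.048 ] box [0.5249 0.3058 0.048 ]
0.63 [269. 218. 371. 325.] [186. 190. 193.] cen [ 0.5737 -0.0783  0.048 ] box [ 0.5684 -0.0779  0.048 ]
0.52 [  1. 272.  11. 304.] [ 32. 121. 120.] cen [0.4886 0.4149 0.048 ] box [0.4863 0.4074 0.048 ]
```

Call:
{"api": "apply_moves", "payload": {"targets": [[[3,0,-30],[0,0,0]],[[3,0,-60],[0,0,0]],[[3,0,-80],[0,0,0]],[[3,0,-90],[0,0,0]],[[3,0,-92],[0,0,0]],[[3,0,-92],[0,0,0]]]}}

```text
time_s: 18.8
tool_pos: [0.6302, -0.0783, 0.0331]
tool_rot: [180.0, -0.1, 0.7]
force: [0.5, 0.5, -0.6]
grip_width: 0.0507
```

Call:
{"api": "apply_moves", "payload": {"targets": [[[-2,0,-4],[0,0,0]],[[-3,0,-8],[0,0,0]],[[-3,0,-8],[0,0,0]]]}}

```text
time_s: 19.1
tool_pos: [0.6262, -0.0785, 0.024]
tool_rot: [180.0, -0.0, 0.7]
force: [0.7, -0.1, 0.1]
grip_width: 0.0508
```

Call:
{"api": "apply_moves", "payload": {"targets": [[[0,0,-1],[0,0,0]],[[0,0,-2],[0,0,0]]]}}

```text
time_s: 19.3
tool_pos: [0.6269, -0.0781, 0.0233]
tool_rot: [180.0, -0.1, 0.7]
force: [-1.4, 1.5, 10.9]
grip_width: 0.0506
```

Call:
{"api": "apply_moves", "payload": {"targets": [[[0,0,0],[0,0,0]],[[0,0,0],[0,0,0]],[[0,0,0],[0,0,0]],[[0,0,25],[0,0,0]],[[0,0,60],[0,0,0]],[[0,0,100],[0,0,0]],[[0,0,150],[0,0,0]],[[0,0,190],[0,0,0]]], "hand": 74}}

```text
time_s: 20.1
tool_pos: [0.6262, -0.0784, 0.2141]
tool_rot: [180.0, -0.1, 0.7]
force: [0.7, -0.3, 0.2]
grip_width: 0.074
```

Run:
```python
from h import *
p,o=wrist();print(o["tool_pos"],o["tool_rot"],o["qpos"]);cups(p,wonz,.048);save(p,"w9")
t=env.read_camera("top");cups(t,onz,.03)
```

```text
[ 0.62617904 -0.07839792  0.21410963] [ 1.79985040e+02 -7.61467060e-02  6.82687018e-01] [ 37.53827754  21.1415739  -42.07955282  85.62573981  14.29090637
  78.63504335 -94.73613426]
0.95 [180. 160. 229. 211.] [171. 176. 180.] cen [0.6247 0.0576 0.048 ] box [0.6249 0.0553 0.048 ]
0.84 [ 13. 252.  41. 284.] [ 27. 107. 106.] cen [0.4718 0.4708 0.048 ] box [0.4721 0.4667 0.048 ]
0.69 [ 55. 237.  87. 265.] [41. 97. 94.] cen [0.5237 0.3096 0.048 ] box [0.5228 0.3084 0.048 ]
0.61 [293. 162. 348. 214.] [174. 179. 183.] cen [ 0.6217 -0.0778  0.048 ] box [ 0.6221 -0.0776  0.048 ]
0.32 [197. 251. 401. 340.] [179. 176. 172.] cen [ 0.4861 -0.0629  0.048 ] box [ 0.482 -0.052  0.048]
0.75 [321. 171. 333. 187.] [180. 183. 182.] cen [0.624  0.0582 0.03  ] box [0.6303 0.0561 0.03  ]
0.64 [243. 206. 260. 219.] [ 75. 157. 146.] cen [0.5062 0.334  0.03  ] box [0.5092 0.3279 0.03  ]
0.61 [194. 219. 212. 236.] [ 55. 148. 141.] cen [0.4557 0.5076 0.03  ] box [0.4537 0.5022 0.03  ]
0.56 [234. 241. 250. 256.] [123.  84.  49.] cen [0.3758 0.3624 0.03  ] box [0.3792 0.3606 0.03  ]
0.41 [358. 175. 373. 192.] [175. 177. 176.] cen [ 0.6169 -0.0819  0.03  ] box [ 0.6134 -0.0843  0.03  ]
```

View pics/w9.png

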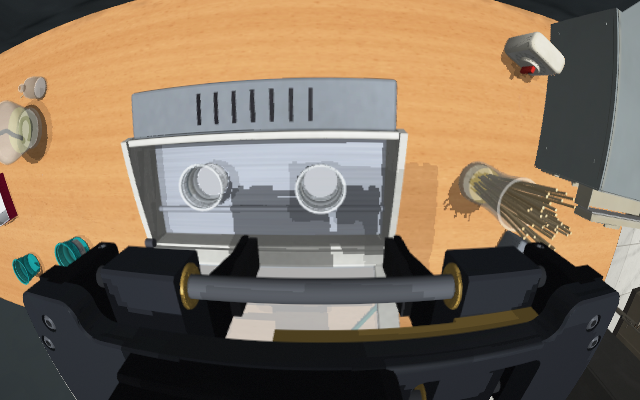

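Call:
{"api": "apply_moves", "payload": {"targets": [[[0,5,30],[0,0,0.14]],[[-20,15,60],[0,0,0.28]],[[-45,25,75],[0,0,0.42]],[[-70,35,75],[0,0,0.56]],[[-95,45,75],[0,0,0.7]],[[-120,55,75],[0,0,0.84]],[[-145,62,70],[0,0,0.98]],[[-165,68,65],[0,0,1.12]]], "hand": 40}}

```text
time_s: 21.1
tool_pos: [0.4588, -0.0104, 0.2745]
tool_rot: [-179.8, 0.1, 65.1]
force: [-0.0, 0.2, 0.3]
grip_width: 0.04
```

Call:
{"api": "apply_moves", "payload": {"targets": [[[-10,0,0],[0,0,0.14]],[[-20,0,0],[0,0,0.28]],[[-22,0,-10],[0,0,0.42]],[[-22,0,-30],[0,0,0.45]],[[-22,0,-50],[0,0,0.45]],[[-22,0,-70],[0,0,0.45]],[[-22,0,-70],[0,0,0.45]]]}}

```text
time_s: 21.8
tool_pos: [0.4358, -0.0106, 0.2027]
tool_rot: [-179.6, -0.1, 90.6]
force: [-0.3, 0.5, -0.1]
grip_width: 0.0399
```

Run:
```python
from h import *
t=env.read_camera("top")
for c in(402,490):print(onz(t,185+c/2.72,130+(537-260)/2.72,.172).round(4))
p,o=wrist();print(o["tool_pos"]);save(p,"w10",(220,60,440,300),2.4)
```

```text
[0.4391 0.0385 0.172 ]
[ 0.4394 -0.0649  0.172 ]
[ 0.43709334 -0.01059471  0.20445962]
```

View pics/w10.png

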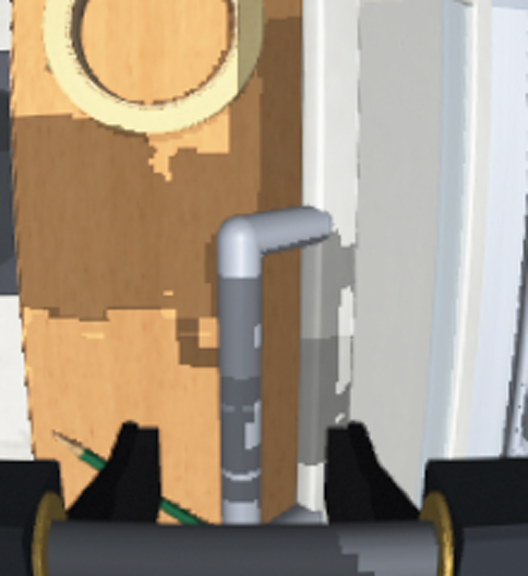

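Call:
{"api": "apply_moves", "payload": {"targets": [[[0,0,-20],[0,0,0]],[[0,0,-40],[0,0,0]],[[0,0,-40],[0,0,0]]]}}

```text
time_s: 22.2
tool_pos: [0.4377, -0.0105, 0.1653]
tool_rot: [-179.8, -0.1, 90.6]
force: [-0.6, 0.2, 0.6]
grip_width: 0.0401
```

Call:
{"api": "apply_moves", "payload": {"targets": [[[0,0,0],[0,0,0]],[[0,0,0],[0,0,0]],[[0,0,0],[0,0,0]],[[0,0,0],[0,0,0]]], "hand": 0, "squeeze": 25}}

```text
time_s: 22.6
tool_pos: [0.4388, -0.0106, 0.1673]
tool_rot: [-180.0, 0.0, 90.6]
force: [-5.7, 1.2, 4.6]
grip_width: 0.0159
```

Call:
{"api": "apply_moves", "payload": {"targets": [[[0,0,0],[0,0,0]],[[0,0,0],[0,0,0]],[[0,0,-7],[0,0,0]],[[0,0,-7],[0,0,0]]], "hand": 30}}

```text
time_s: 23.0
tool_pos: [0.4384, -0.0105, 0.1586]
tool_rot: [-179.9, -0.0, 90.6]
force: [0.0, -0.5, -0.3]
grip_width: 0.029
```

Call:
{"api": "apply_moves", "payload": {"targets": [[[0,0,0],[0,0,0]],[[0,0,0],[0,0,0]],[[0,0,0],[0,0,0]],[[0,0,0],[0,0,0]],[[0,0,0],[0,0,0]]], "hand": 0}}

```text
time_s: 23.5
tool_pos: [0.4377, -0.0106, 0.1595]
tool_rot: [-179.8, 0.0, 90.6]
force: [-5.8, -0.3, 4.3]
grip_width: 0.0112
```

Call:
{"api": "apply_moves", "payload": {"targets": [[[17,0,14],[0,0,0]],[[37,0,26],[0,0,0]],[[59,0,35],[0,0,0]],[[82,0,40],[0,0,0]],[[106,0,43],[0,0,0]],[[130,0,42],[0,0,0]],[[153,0,38],[0,0,0]],[[176,0,31],[0,0,0]]]}}

```text
time_s: 24.3
tool_pos: [0.6158, -0.0092, 0.1906]
tool_rot: [-180.0, -0.1, 90.6]
force: [-2.9, 3.0, 1.2]
grip_width: 0.0109
```

Call:
{"api": "apply_moves", "payload": {"targets": [[[21,0,-11],[0,0,0]],[[41,0,-24],[0,0,0]],[[59,0,-40],[0,0,0]],[[74,0,-58],[0,0,0]],[[86,0,-78],[0,0,0]],[[96,0,-100],[0,0,0]],[[101,0,-117],[0,0,0]],[[101,0,-118],[0,0,0]]]}}

```text
time_s: 25.1
tool_pos: [0.7147, -0.0092, 0.0714]
tool_rot: [-179.8, -0.1, 90.7]
force: [-5.7, 1.8, 3.8]
grip_width: 0.0113
```

Call:
{"api": "apply_moves", "payload": {"targets": [[[0,0,0],[0,0,0]],[[0,0,0],[0,0,0]],[[0,0,0],[0,0,0]],[[0,0,15],[0,0,0]],[[0,0,50],[0,0,0]],[[0,0,95],[0,0,0]],[[0,0,140],[0,0,0]],[[-20,0,170],[0,0,0]]], "hand": 24}}

```text
time_s: 25.9
tool_pos: [0.6982, -0.0103, 0.2475]
tool_rot: [179.6, -0.1, 90.6]
force: [-0.4, -0.8, 0.6]
grip_width: 0.0236
```

Call:
{"api": "apply_moves", "payload": {"targets": [[[-30,-20,20],[0,0,0]],[[-60,-50,20],[0,0,0]],[[-90,-80,20],[0,0,0]],[[-120,-110,20],[0,0,0]],[[-150,-140,20],[0,0,0]],[[-170,-175,20],[0,0,0]],[[-190,-210,20],[0,0,0]],[[-200,-245,20],[0,0,0]]]}}

```text
time_s: 26.7
tool_pos: [0.4946, -0.2572, 0.2646]
tool_rot: [179.9, 0.2, 90.6]
force: [1.1, 0.2, 0.2]
grip_width: 0.0238
```

Run:
```python
from h import *
t=env.read_camera("top");cups(t,onz,.03)
for n in("selector","control_box","stick_glass"):
    for r in env.regions_of(t,n)[:2]:
        v,u=np.nonzero(r["region"]);print(n,r["conf"],r["rect"],onz(t,u.mean(),v.mean(),.06).round(4))
p,o=wrist();print(o["tool_pos"],o["tool_rot"],o["qpos"])
for n in("selector","control_box","stick_glass"):
    for r in env.regions_of(p,n)[:2]:
        v,u=np.nonzero(r["region"]);print(n,r["conf"],r["rect"],u.mean(),v.mean(),wonz(p,u.mean(),v.mean(),.06).round(4))
a=cv2.resize(t["image"][135:255,290:480,::-1],None,fx=3.36,fy=3.36);a=cv2.resize(a,(640,404))
cv2.imwrite("pics/v11.png",np.vstack([p["image"][:190,:,::-1],a]))
```

```text
0.74 [242. 207. 258. 221.] [ 61. 156. 149.] cen [0.5059 0.3344 0.03  ] box [0.5031 0.3339 0.03  ]
0.56 [234. 240. 250. 258.] [126.  87.  52.] cen [0.3772 0.362  0.03  ] box [0.3776 0.3613 0.03  ]
0.53 [192. 222. 212. 237.] [ 65. 149. 140.] cen [0.4567 0.5082 0.03  ] box [0.4471 0.5044 0.03  ]
stick_glass 0.52 [415.8, 169.4, 438.2, 189.3] [ 0.6284 -0.2863  0.06  ]
[ 0.49657575 -0.25469894  0.26363354] [1.79909453e+02 1.91968746e-02 9.06661747e+01] [ 64.31049241   9.77621259 -44.58219993  91.68788823   6.91117251
  81.28635061  19.77240009]
selector 0.86 [297.6, 247.6, 330.2, 279.5] 313.80836707152497 264.19838056680163 [ 0.4893 -0.3736  0.06  ]
control_box 0.88 [268.3, 212.3, 357.0, 281.9] 313.5946462715105 244.74474187380497 [ 0.4889 -0.3447  0.06  ]
stick_glass 0.79 [390.6, 172.0, 479.8, 255.5] 431.22381711855394 212.76980329611908 [ 0.6425 -0.2996  0.06  ]
```

View pics/v11.png

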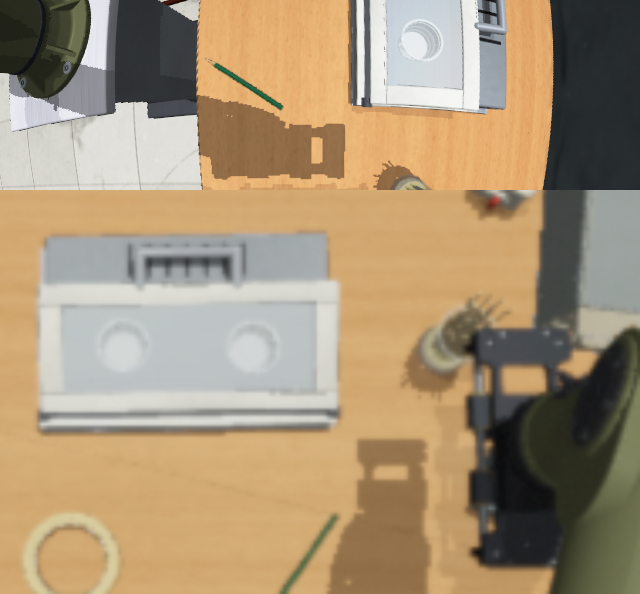

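Front is shut with both cups visible through the pane at (123,346) and (254,347), and no white cup is left on the bench. Next is the selector: its bar is about 30° clockwise of the box axis, so it sits at the first click.

Call:
{"api": "apply_moves", "payload": {"targets": [[[2,-40,0],[0,0,0.12]],[[5,-80,0],[0,0,0.25]],[[9,-120,0],[0,0,0.38]],[[14,-150,0],[0,0,0.5]],[[14,-165,-10],[0,0,0.59]],[[14,-165,-10],[0,0,0.59]]], "hand": 30}}

```text
time_s: 27.75
tool_pos: [0.5089, -0.4224, 0.2503]
tool_rot: [-180.0, -0.2, 124.3]
force: [-1.0, -0.4, -0.5]
grip_width: 0.0301
```

Run:
```python
from h import *
p,o=wrist();print(o["tool_pos"],o["tool_rot"],o["qpos"])
for n in("selector","control_box"):
    for r in env.regions_of(p,n)[:2]:
        v,u=np.nonzero(r["region"]);print(n,r["conf"],r["rect"],u.mean(),v.mean(),wonz(p,u.mean(),v.mean(),.06).round(4))
cu,cv=[int(x) for x in wproj(p,[.481,-.38,.06])];print(cu,cv)
b=(cu-80,cv-60,cu+80,cv+60);print(b);save(p,"w12",b,5)
np.save("w12W.npy",p["W"])
```

```text
[ 0.50891736 -0.42235319  0.25028453] [-1.79975227e+02 -1.72445468e-01  1.24292482e+02] [ 68.85676712  24.8488078  -43.71076232  77.56510304  16.90687173
  84.35199165  60.44530649]
selector 0.73 [295.6, 114.7, 344.7, 171.3] 320.4587441619097 139.92838609237157 [ 0.4827 -0.3836  0.06  ]
control_box 0.84 [256.9, 82.7, 384.7, 202.1] 320.6166666666667 138.1200980392157 [ 0.4817 -0.3817  0.06  ]
320 136
(240, 76, 400, 196)
```

View pics/w12.png

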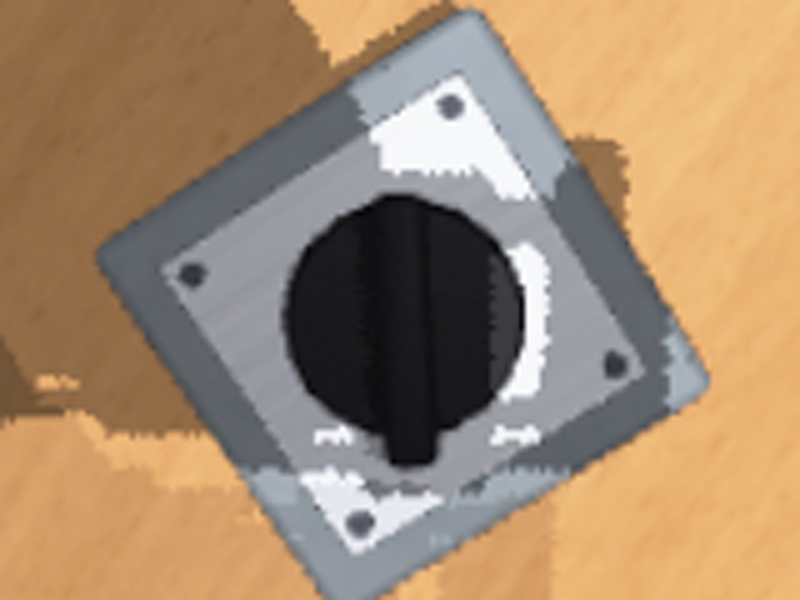

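Run:
```python
from h import *
p,o=wrist();f=lambda x,y,z:wonz(p,240+x/5,76+y/5,z)
s=[f(*c,.05) for c in((190,275),(452,105),(615,365),(360,523))]
print(np.mean(s,0).round(4),[np.degrees(np.arctan2(*(s[b]-s[a])[[1,0]])).round(1) for a,b in((0,1),(3,2),(1,2),(0,3))])
a,b=f(399,200,.084),f(412,462,.084);print(a,b,(a+b)/2,np.degrees(np.arctan2(*(b-a)[[1,0]])),np.linalg.norm(a-b),o["tool_pos"])
```

```text
[ 0.4859 -0.3803  0.05  ] [np.float64(67.2), np.float64(67.0), np.float64(-23.0), np.float64(-22.2)]
[ 0.46876251 -0.35732848  0.084     ] [ 0.50326168 -0.40270229  0.084     ] [ 0.48601209 -0.38001539  0.084     ] -52.753106245746366 0.056999780740091946 [ 0.51092585 -0.41839034  0.25303743]
```

Call:
{"api": "apply_moves", "payload": {"targets": [[[-10,14,-30],[0,0,0.02]],[[-20,28,-65],[0,0,0.03]],[[-27,38,-100],[0,0,0.03]],[[-27,38,-135],[0,0,0.03]],[[-27,38,-150],[0,0,0.03]],[[-27,38,-150],[0,0,0.03]]], "hand": 40}}

```text
time_s: 28.55
tool_pos: [0.4822, -0.3811, 0.1013]
tool_rot: [-180.0, -0.2, 126.2]
force: [-0.4, 0.2, 0.5]
grip_width: 0.0396
```

Run:
```python
from h import *
P=[]
for i in range(3):
    o=env.get_obs();t=env.read_camera("wrist");P.append(o["tool_pos"]);
print(np.array(P),o["tool_rot"])
p,o=wrist();print(o["tool_pos"])
for q in([.483,-.382,.084],[.4667,-.3598,.084],[.4993,-.4042,.084]):print(wproj(p,q))
for r in env.regions_of(p,"selector"):print(r["conf"],r["rect"],r["region"].nonzero()[1].mean())
save(p,"w13",(220,120,420,270),4)
```

```text
[[ 0.48216361 -0.3811397   0.10131292]
 [ 0.48338807 -0.3820342   0.10314428]
 [ 0.48422692 -0.38267495  0.10429706]] [1.79954488e+02 1.27006477e-01 1.26171276e+02]
[ 0.48455152 -0.38304467  0.10481635]
(np.float64(318.7643269383844), np.float64(235.93928474690472))
(np.float64(318.5387087756565), np.float64(194.86798632454662))
(np.float64(318.98793852935233), np.float64(272.755051378192))
0.93 [280.3, 182.8, 357.0, 278.4] 317.51241632476786
```

View pics/w13.png

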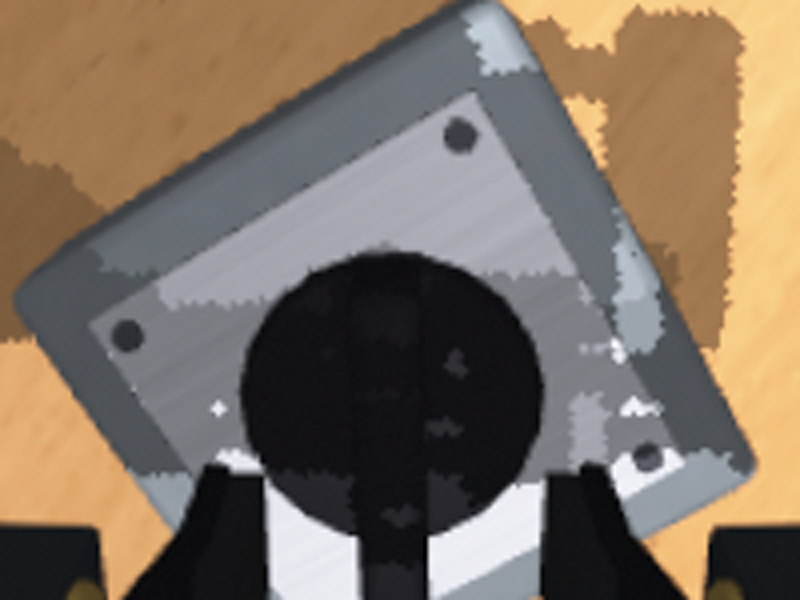

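Bar at crop column ~393 vs finger middle 405, about 2 mm off and parallel to the pads. I'll shift by that and descend.

Call:
{"api": "apply_moves", "payload": {"targets": [[[-2,-1,-20],[0,0,0]],[[-2,-1,-39],[0,0,0]],[[-2,-1,-39],[0,0,0]]]}}

```text
time_s: 29.1
tool_pos: [0.4799, -0.3831, 0.0623]
tool_rot: [-180.0, -0.2, 126.1]
force: [-0.0, -0.2, -0.4]
grip_width: 0.0399
```

Call:
{"api": "apply_moves", "payload": {"targets": [[[0,0,0],[0,0,0]],[[0,0,0],[0,0,0]],[[0,0,0],[0,0,0]],[[0,0,0],[0,0,0]],[[0,0,0],[0,0,0]]], "hand": 0, "squeeze": 25}}

```text
time_s: 29.6
tool_pos: [0.4819, -0.3835, 0.0644]
tool_rot: [179.9, 0.1, 126.2]
force: [1.9, 0.4, 1.7]
grip_width: 0.0118
```

Call:
{"api": "apply_moves", "payload": {"targets": [[[0,0,0],[0,0,0.12]],[[0,0,0],[0,0,0.24]],[[0,0,0],[0,0,0.36]],[[0,0,0],[0,0,0.46]],[[0,0,0],[0,0,0.54]],[[0,0,0],[0,0,0.58]],[[0,0,0],[0,0,0.58]]]}}

```text
time_s: 30.3
tool_pos: [0.4816, -0.3839, 0.0644]
tool_rot: [180.0, 0.1, 159.3]
force: [0.3, 0.3, 2.5]
grip_width: 0.0121
```

```bash
python3 -c "
from h import *
o=env.get_obs();print(o['tool_rot'],o['wrist_torque'],o['force'],o['qpos'],o['grip_width'])"
```

```text
[1.79997355e+02 9.21708630e-02 1.59342885e+02] [ 0.13189985 -0.30070331 -0.25129638] [0.32111896 0.34854999 2.50220572] [ 74.47295523  29.52974114 -48.86713504  97.0034713   24.25104741
  64.57414206  88.01274874] 0.012071122921221353
```

Call:
{"api": "apply_moves", "payload": {"targets": [[[0,0,0],[0,0,0.06]],[[0,0,0],[0,0,0.1]],[[0,0,0],[0,0,0.1]]]}}

```text
time_s: 30.6
tool_pos: [0.4815, -0.3838, 0.0643]
tool_rot: [180.0, 0.1, 165.0]
force: [0.5, 0.4, 5.0]
grip_width: 0.0128
```

```bash
python3 -c "
from h import *
o=env.get_obs();print(o['tool_rot'],o['wrist_torque'],o['force'],o['grip_width'])"
```

```text
[1.79999002e+02 8.02651903e-02 1.64981277e+02] [ 0.13997098 -0.32345811 -0.6140248 ] [0.51544386 0.40757456 5.04137882] 0.012839931831069438
```

Call:
{"api": "apply_moves", "payload": {"targets": [[[0,0,0],[0,0,-0.14]],[[0,0,0],[0,0,-0.28]],[[0,0,0],[0,0,-0.42]],[[0,0,0],[0,0,-0.56]],[[0,0,0],[0,0,-0.7]],[[0,0,0],[0,0,-0.84]],[[0,0,0],[0,0,-0.98]],[[0,0,0],[0,0,-1.12]]]}}

```text
time_s: 31.4
tool_pos: [0.4823, -0.3832, 0.0643]
tool_rot: [179.9, 0.1, 100.6]
force: [3.2, 0.8, 1.8]
grip_width: 0.0117
```

Call:
{"api": "apply_moves", "payload": {"targets": [[[0,0,0],[0,0,-0.14]],[[0,0,0],[0,0,-0.28]],[[0,0,0],[0,0,-0.42]],[[0,0,0],[0,0,-0.54]],[[0,0,0],[0,0,-0.61]],[[0,0,0],[0,0,-0.61]]]}}

```text
time_s: 32.0
tool_pos: [0.4829, -0.3832, 0.0644]
tool_rot: [179.8, -0.0, 66.0]
force: [4.3, -0.5, 0.8]
grip_width: 0.012
```

```bash
python3 -c "
from h import *
o=env.get_obs();print(o['tool_rot'],o['wrist_torque'],o['force'],o['grip_width'],o['qpos'])"
```

```text
[ 1.79794547e+02 -9.91058926e-03  6.60068764e+01] [-9.40695113e-04 -1.08586749e+00  2.29901986e-02] [ 4.29510414 -0.47272546  0.8018042 ] 0.012032027384694135 [ 61.29345036  24.37599594 -31.20853863  97.46383596  13.98853534
  61.86924213   1.75467569]
```

Call:
{"api": "apply_moves", "payload": {"targets": [[[0,0,0],[0,0,0]],[[0,0,0],[0,0,0]],[[0,0,0],[0,0,0]],[[0,0,20],[0,0,0]],[[0,0,50],[0,0,0]],[[-5,-10,95],[0,0,0]],[[-12,-28,140],[0,0,0]],[[-20,-46,170],[0,0,0]]], "hand": 40}}

```text
time_s: 32.8
tool_pos: [0.4608, -0.4303, 0.2368]
tool_rot: [179.9, 0.1, 66.0]
force: [0.4, -0.6, 0.4]
grip_width: 0.0396
```

Call:
{"api": "apply_moves", "payload": {"targets": [[[0,0,0],[0,0,0]],[[0,0,0],[0,0,0]],[[0,0,0],[0,0,0]],[[0,0,0],[0,0,0]]]}}

```text
time_s: 33.2
tool_pos: [0.4606, -0.428, 0.2316]
tool_rot: [-179.8, -0.1, 66.1]
force: [0.0, 0.5, -0.7]
grip_width: 0.0401
```

Run:
```python
from h import *
p,o=wrist();print(o["tool_pos"],o["tool_rot"])
cu,cv=[int(x) for x in wproj(p,[.483,-.382,.06])]
save(p,"w14",(cu-80,cv-60,cu+80,cv+60),5)
# rectify onto plane z=.084 around selector, 0.5mm/px
g=np.arange(-50,50.1,.5)/1000
U=np.array([[wproj(p,[.483-a,-.382-b,.084]) for b in g] for a in g],np.float32)
im=cv2.remap(p["image"],U[...,0],U[...,1],cv2.INTER_CUBIC);gr=cv2.cvtColor(im,cv2.COLOR_RGB2GRAY)
m=((gr<60)*255).astype(np.uint8);n,L,S,C=cv2.connectedComponentsWithStats(m);k=1+S[1:,4].argmax();print(S[k],C[k])
v,u=np.nonzero(L==k);c=C[k]
# farthest dark pixels from centre per angle
ang=np.degrees(np.arctan2(-(u-c[0]),-(v-c[1])))%360;r=np.hypot(u-c[0],v-c[1])*.5
prof=[round(max(r[(np.abs((ang-a+180)%360-180)<2.5)],default=0),1) for a in range(0,360,5)];print(prof)
# brightness lines
e=cv2.Canny(cv2.resize(gr,None,fx=2,fy=2),15,45);l=cv2.HoughLinesP(e,1,np.pi/360,25,minLineLength=40,maxLineGap=6)
for a,b,c2,d in l[:14,0]:
    print((a/2,b/2),(c2/2,d/2),"world angle",round(np.degrees(np.arctan2(-(c2-a),-(d-b)))%180,1),round(np.hypot(c2-a,d-b)/4))
for r in env.regions_of(p,"selector"):print(r["conf"],r["rect"])
t=env.read_camera("top");cups(t,onz,.03)
```

```text
[ 0.46063887 -0.42799983  0.2315985 ] [-1.79819343e+02 -8.46511108e-02  6.60808489e+01]
[  47   48  112  101 7957] [ 99.98240543 100.18386327]
[np.float64(25.6), np.float64(25.8), np.float64(26.5), np.float64(25.9), np.float64(26.4), np.float64(26.3), np.float64(26.6), np.float64(26.5), np.float64(26.4), np.float64(26.6), np.float64(26.4), np.float64(26.8), np.float64(27.7), np.float64(27.5), np.float64(27.7), np.float64(27.2), np.float64(26.1), np.float64(26.2), np.float64(26.5), np.float64(26.2), np.float64(25.8), np.float64(25.6), np.float64(25.8), np.float64(25.5), np.float64(25.8), np.float64(25.6), np.float64(25.5), np.float64(25.1), np.float64(24.8), np.float64(24.9), np.float64(24.7), np.float64(24.5), np.float64(24.1), np.float64(24.3), np.float64(23.9), np.float64(24.1), np.float64(23.9), np.float64(24.1), np.float64(24.2), np.float64(23.7), np.float64(23.6), np.float64(23.6), np.float64(23.9), np.float64(23.8), np.float64(23.7), np.float64(23.6), np.float64(23.8), np.float64(28.5), np.float64(30.2), np.float64(30.4), np.float64(30.5), np.float64(30.3), np.float64(28.6), np
[... 1309 characters left out ...]
(111.5), np.float64(186.0)) (np.float64(134.5), np.float64(196.0)) world angle 66.5 13
(np.float64(126.0), np.float64(26.5)) (np.float64(164.5), np.float64(42.0)) world angle 68.1 21
(np.float64(29.0), np.float64(65.0)) (np.float64(57.5), np.float64(1.0)) world angle 156.0 35
(np.float64(85.5), np.float64(174.5)) (np.float64(109.5), np.float64(184.5)) world angle 67.4 13
0.84 [300.5, 112.3, 351.1, 171.5]
0.75 [243. 210. 261. 219.] [ 56. 152. 145.] cen [0.5028 0.3334 0.03  ] box [0.5014 0.326  0.03  ]
0.5 [192. 221. 210. 237.] [ 51. 144. 138.] cen [0.4559 0.5072 0.03  ] box [0.4487 0.508  0.03  ]
0.48 [233. 242. 246. 256.] [118.  79.  46.] cen [0.3765 0.3627 0.03  ] box [0.3767 0.3682 0.03  ]
```

Run:
```python
from h import *
t=env.read_camera("top");a=cv2.imread("pics/top0.png",0).astype(np.float32);b=cv2.cvtColor(t["image"],cv2.COLOR_RGB2GRAY).astype(np.float32)
for n,(l,u,r,d) in dict(handle=(325,146,368,160),edge=(300,158,395,168),sill=(298,192,395,210)).items():
    print(n,cv2.phaseCorrelate(a[u:d,l:r],b[u:d,l:r]),np.abs(a[u:d,l:r]-b[u:d,l:r]).mean())
    print(a[u:d,346].astype(int),b[u:d,346].astype(int))
for r in env.regions_of(t,"door_grip"):print(r["conf"],r["rect"])
r=b[165:200,305:385];c=cv2.HoughCircles(cv2.resize(r,None,fx=4,fy=4).astype(np.uint8),cv2.HOUGH_GRADIENT,1,60,param1=60,param2=15,minRadius=20,maxRadius=40)
for x,y,R in c[0][:4]:print("cup",onz(t,305+x/4,165+y/4,.048).round(3),R/4)
```

```text
handle ((0.5258286215325825, 0.5096243189527234), 1.0098931550096581) 6.9053154
[165 163 149 155 152 146 162 163 125  69  67  95 134 138] [173 171 156 163 159 153 170 170 132  73  71 101 141 145]
edge ((-0.013160586009732356, -0.0022101431416130524), 0.9939714626098672) 7.4526315
[134 138 142 153 148 176 208 209 208 206] [141 145 149 161 156 184 215 217 216 213]
sill ((0.015238220429665716, 0.010119679511470636), 1.0022904136445787) 7.25315
[182 181 186 203 203 201 200 192 152 131 185 209 199 116 102 128 170 173] [189 189 194 211 211 209 207 199 159 136 192 217 207 123 108 135 178 180]
0.63 [303.6, 152.2, 391.0, 196.7]Traceback (most recent call last):
  File "<stdin>", line 8, in <module>
TypeError: 'NoneType' object is not subscriptable
```

```bash
python3 -c "
from h import *
print(env.get_obs()['force']);print(env.sign_off())"
```

```text
[0.25722644 0.89207793 0.04771316]
the job is handed in; nothing more can be done
None
```

The job is done and handed in after about 34 s of robot time, with the arm clear of everything. No verdict was reported.

- **Front opened:** I pulled it down onto its stop by the handle.
- **Cups:** Two cups were present, the two white labelled ones. I left the turquoise and brown look-alikes alone. Both cups stand on the cabinet floor at about x = 73 mm behind the hinge line, y = +67 and −70 mm. The wrist picture showed both upright behind the rail. After the front was closed, both were visible through the pane.
- **Front shut:** The top-camera image of the handle, upper edge and sill has the same pixel pattern as at the start, apart from a uniform brightness change.
- **Selector:** I turned it anticlockwise until the wrist torque reached 0.6 N m, which I took as the end stop. I then turned it clockwise 90° (three clicks) and let go. The last wrist image put the bar at about 66° and the box axis at about −23.5°, which is 90° between them.
- **Stick glass:** I did not go near it, and it was still standing in the last picture viewed of it, taken just before the selector work.

Some checks were weaker than I wanted:
- My first squeeze on the handle when closing was too shallow, so I gripped it again.
- The 16-picture viewing limit was reached, so the last selector check used numbers from the image, not a picture I could view.
- The final attempt to locate the cups by circle detection through the pane found nothing.

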